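Check the wah rocker, then present the pivot ball

ROBOT

A 7-joint arm with a two-finger parallel gripper is mounted at the origin on the work surface. World frame = base frame: x ahead of the robot, y to its left, z up, the work surface at z = 0. Lengths are in m, angles in rad, forces in N, time in s.
With the tool pointing down it reaches from about 0.425 to 0.875 m from the base axis. Payload 8.4 kg.
Tool frame: the origin (TCP) lies at the very end of the fingers, on their centre line; the grasp point (between the pads) lies arm.grip_point_offset behind it (arm.grip_point_offset is the distance from the TCP to the grasp point, in m); z points along the fingers, y is the line along which they close (so a half turn about z gives the same grasp; the last joint's range is limited). The gripper opens to 87 mm and grips with 3 to 60 N. Pads are 19 mm wide; open, the fingers measure 117 mm over their backs; the gripper's body (75 mm by 190 mm) begins 51 mm behind the grasp point.
Start: joints at [-1.405, 0.333, 0.04, 1.465, -0.013, 1.343, -0.059], TCP at [0.17, 0.627, 0.223] pointing down, gripper open.
Joint ranges: [-2.58, 2.58], [-0.38, 2.09], [-1.3, 1.39], [0.25, 2.4], [-1.5, 4.64], [0.08, 2.09], [-2.65, 2.65]. Speed limits (rad/s): [2.22, 2.22, 2.79, 2.79, 3.14, 3.14, 3.14].

INTERFACE

Orientations are given as a unit quaternion [w, x, y, z].
In Python, from workcell import arm gives the robot as it stands.
- The arm moves only by the tool step_arm, never from a script. Its argument "rows" is text: rows parted by semicolons, each of 7 numbers parted by spaces: the shift along the world's x, y, z in units of 30 mm (1.0 is 30 mm), then the turn, a rotation vector about the world's x, y, z in units of 10 degrees (1.0 is 10 degrees), then the opening, from 0 (shut) to 1 (fully open). A call has 1 to 20 rows; each row is the pose to reach, as a shift and turn from the pose commanded when the call began; what a row does not reach only later rows make up. A row lasts 1/8 s, in which the tool goes at most 62.5 mm and 10.7 degrees, less where a joint would pass 70% of its speed; a pose out of reach is approached as far as the arm can. A call with a gripper value outside its range is refused whole. The fingers move at their own pace and stop on an object; "newtons" is the grip in N (left out, the last holds). Time passes only in rows, so rows that repeat a pose let the fingers close. It gives the time, the measured TCP pose, the force, the opening and the grip force at its end, in the units of the state.
- arm.read_state(): the state, without advancing time (a new reading comes with each control period).
- arm.camera(name): name is "side" or "top"; returns a dict with "image" (420x560x3 uint8, red, green, blue), "fovy" (degrees; the focal length in pixels is half the picture's height over the tangent of half this angle, whatever the lens; pixels are square), "cx", "cy" (the principal point, pixels), "distortion" ([k1, k2, p1, p2, k3] as OpenCV has them; the pictures are not rectified), "extrinsics" (4x4, takes a point from camera to world coordinates). Camera axes: x right, y up, looking along -z (the intrinsics and any distortion apply to the point x, -y, -z); pixel columns grow to the right and rows downward; lengths in m; the calibration is good to about 2 mm. A picture is of the moment at which its call begins. There is no depth.
- arm.job_done(): hands the job in; it is judged then, once.
The state is a dict: "t": time; "joints": joint angles; "qvel": joint speeds; "joint_efforts": joint torques, N m; "tool_pos": TCP position; "orientation": TCP orientation; "contact_force": force on the tool from outside, world axes, zero at the start; "wrist_torque": the same for the moment, N m; "finger_gap": finger opening in m; "grip_force": force on a finger pad.
Only numpy, scipy, OpenCV 4.12 (cv2) and the standard library are available. Lean on these libraries where they do the work, as an engineer would, in place of code of your own. Each camera call takes 0.05 s, during which the arm holds its last target. There are 200 camera calls.

TASK

First press the raised toe end of the chrome wah rocker plate all the way down to its stop with the gripper and let it spring back up, to check that it travels freely. Then pick up the blue ball tray by its black fin and carry it over without letting the loose steel ball roll out of its pocket, and finish while still holding the tray in the gripper, level and still, with the ball about 10 cm straight above the brass pivot cup on the side of the wah. Leave everything else on the bench where it lies.

Things in the scene. Friction and masses are not known exactly. Their poses are not given: they have to be found in the camera images.
- wah_plate (a joint): rocker angle of the chrome plate: 0 = sprung up (toe end high, tilted 0.20 rad up), 0.34 = toe down on its stop. A spring returns it; it takes about 4 N at the toe point to start it and about 10 N to hold it at the stop
- wah_toe (a point): point to press: on the top of the chrome plate (230 x 90 mm, with black rubber ribs across) near its toe end, 80 mm from the middle hinge; it moves with the plate, from about 78 mm above the bench to about 51 mm at the stop. Its x axis points along the wah from heel to toe, y across it (along the hinge)
- wah_cup (a point): centre of the mouth of the brass pivot cup (36 mm across), 46 mm above the bench, on a grey lug at the middle of the wah's left side (as seen looking from heel to toe), 72 mm sideways from the wah's middle. The wah (grey housing 250 x 100 mm) stands fixed on the bench; its raised toe end reaches 86 mm above the bench
- tray_grip (a point): grip point of the loose blue ball tray (about 140 g), in the tray's middle 34 mm above its underside, on the upright black fin: fin 36 mm long (x), 12 mm thick (y), rising from 8 to 50 mm above the tray's underside. Tray base 130 mm (x) by 56 mm (y) by 8 mm; z is up. The fingers close along y. A square pocket with a low white rim lies at each end, centred 43 mm from the middle along x; the one at +x holds the ball
- tray_pocket (a point): centre of the ball when it sits in the middle of its pocket: 43 mm from the grip point along the tray's +x, 18 mm above the tray's underside. The pocket is 28 mm square inside with a rim only 2.5 mm high: the ball rolls out if the tray is tipped beyond about 35 degrees or jerked
- ball_center (a point): centre of the loose steel ball, 20 mm diameter, 33 g, free to roll a few mm in its pocket
- tray: the same ball tray; origin at the centre of its underside, axes as at its grip point
- ball: the steel ball; its origin rolls with it
- wah: the wah; origin under the middle of its housing, x from heel to toe, y to its left, z up; fixed
- pliers: bystander: red-gripped flat-nose pliers lying flat, 150 mm long (x), 13 mm high; origin under the middle
- footswitch: bystander: tarnished nickel footswitch on a blue 18 mm body, 36 mm high; origin under it
- battery_door: bystander: yellowed ivory plastic battery door, 58 x 36 x 8 mm; origin under its centre
- screwdriver: bystander: screwdriver lying along its x, 170 mm long
- dial_knob: bystander: black dial knob, 30 mm across, 16 mm high; origin under it
Things that resemble listed ones, but are neither listed nor needed, are in the scene too. Of the things that look like the tray, take the one that is farthest to the robot's right at the start.

How it is judged:
On the way, in this order (a step that is already met when the one before it is completed fails the run):
1. the rocker plate is pressed toe-down to its stop (value of joint wah_plate above 0.3 rad and contact force between the fingers and wah above 1 N), for 0.2 s.
2. the plate has sprung back up (value of joint wah_plate below 0.06 rad), for 0.1 s.
3. the tray is lifted in the gripper with the ball in its pocket (height (world z) of tray above 0.03 m and contact force between the fingers and tray above 1 N and distance between ball_center and tray_pocket below 0.012 m), for 0.2 s.
At the end, for the whole second after the job is handed in: The gripper still holds the tray, still (under 30 mm/s) and level within 8 degrees, touching nothing else; the ball is loose in its pocket (within 12 mm of the pocket's middle), within 30 mm of the cup's axis and 60 to 150 mm above the cup; the rocker plate is back up (horizontal distance between ball_center and wah_cup below 0.03 m and z of ball_center in the frame of wah_cup between 0.06 and 0.15 m and distance between ball_center and tray_pocket below 0.012 m and angle between tray's own z axis and vertical below 0.14 rad and linear speed of tray below 0.03 m/s and contact force between the fingers and tray above 1 N and contact force between the fingers and ball below 0.05 N and contact force between each of tray, the arm and wah below 0.05 N and value of joint wah_plate below 0.06 rad); the arm keeps its last pose, push and grip.
It fails at once if the ball left its pocket (distance between ball_center and tray_pocket above 0.018 m).
It fails at once if a bystander was moved more than 30 mm (distance of any of pliers, footswitch, battery_door, screwdriver, dial_knob from where it was at the start of the episode above 0.03 m).
It also fails if it takes over 69 s, if anything falls off the work surface, if the arm or the gripper's body presses on something with over 40 N, if the wrist force passes 120 N, or if a joint passes its speed limit or range.

## Working session

There is one attempt and no reset: what is moved stays moved. The work goes in short steps, Python scripts to look and compute and a tool call to move; the robot and the scene stay as the last step left them, time stands still between calls to the robot, and variables do not carry over. Pictures are saved under pics/ and viewed, at most 10 in all, crops included, and the job is handed in when it is done.

Besides the shell and the picture viewer there is one more tool, called after "Request:" as name(argument=value, ...), one argument or row to a line, values as JSON. step_arm: Moves the arm, as the interface text tells. Its arguments: {"type":"object","properties":{"rows":{"type":"string"},"newtons":{"type":"number"}},"required":["rows"]}

```bash
mkdir -p pics; cat > h.py <<'E'
import numpy as np, cv2, json
from workcell import arm
def snap(n,f):
    c=arm.camera(n); cv2.imwrite(f'pics/{f}.png',c['image'][:,:,::-1]); 
    np.savez(f'pics/{f}.npz',**{k:np.array(v) for k,v in c.items()}); return c
def load(f): return dict(np.load(f'pics/{f}.npz'))
def K(c):
    h=c['image'].shape[0]; f=h/2/np.tan(np.radians(float(c['fovy']))/2)
    return np.array([[f,0,float(c['cx'])],[0,f,float(c['cy'])],[0,0,1]])
def ray(c,uv):
    p=cv2.undistortPoints(np.array(uv,float).reshape(-1,1,2),K(c),np.array(c['distortion'],float)).reshape(-1,2)
    d=np.c_[p[:,0],-p[:,1],-np.ones(len(p))]; E=np.array(c['extrinsics'])
    return E[:3,3], d@E[:3,:3].T
def onz(c,uv,z):
    o,d=ray(c,uv); return o+d*((z-o[2])/d[:,2])[:,None]
def proj(c,P):
    E=np.array(c['extrinsics']); q=(np.array(P,float).reshape(-1,3)-E[:3,3])@E[:3,:3]; q=q*[1,-1,-1]
    return cv2.projectPoints(q,np.zeros(3),np.zeros(3),K(c),np.array(c['distortion'],float))[0].reshape(-1,2)
E
python3 - <<'E'
from h import *
for n in('top','side'):
    c=snap(n,n+'0'); print(n,c['fovy'],c['cx'],c['cy'],c['distortion'],np.round(c['extrinsics'],3).tolist())
print(arm.read_state(),arm.grip_point_offset)
a=cv2.imread('pics/top0.png');b=cv2.imread('pics/side0.png')
E
```

```text
top 52.92310588930426 284.88579229014283 212.84204464632123 [0.01509677 0.         0.         0.         0.        ] [[0.019, 0.982, -0.186, 0.255], [-1.0, 0.024, 0.02, 0.002], [0.024, 0.186, 0.982, 1.111], [0.0, 0.0, 0.0, 1.0]]
side 42.880453179514554 283.94741253084794 204.92112435249442 [-0.11297722  0.          0.          0.          0.        ] [[0.973, 0.166, -0.158, 0.19], [-0.229, 0.652, -0.723, -1.189], [-0.017, 0.74, 0.672, 1.186], [0.0, 0.0, 0.0, 1.0]]
{'t': 0.1, 'joints': array([-1.40522412,  0.33383119,  0.03990007,  1.4661812 , -0.01340583,
        1.34329499, -0.05848732]), 'qvel': array([ 0.00050556, -0.00168666,  0.00128759, -0.0022696 ,  0.00024297,
       -0.00067303,  0.00040047]), 'joint_efforts': array([ 3.72743147e-03, -6.57812262e+01,  1.33980665e+00, -4.04706252e+01,
       -5.95150818e-02,  4.10450518e-02,  9.48712545e-05]), 'tool_pos': array([0.17002651, 0.62693064, 0.22175523]), 'orientation': array([-4.61094442e-05,  1.32014332e-01,  9.91247543e-01, -7.22771567e-04]), 'contact_force': array([ 0.0572607 , -0.11485322, -0.01887833]), 'wrist_torque': array([-0.00478341, -0.00257908,  0.02160785]), 'grip_force': 0.0, 'finger_gap': 0.08695341799031699} 0.0187
```

View pics/top0.png

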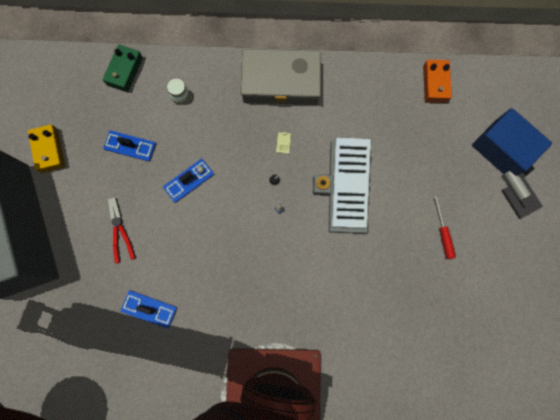

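View pics/side0.png

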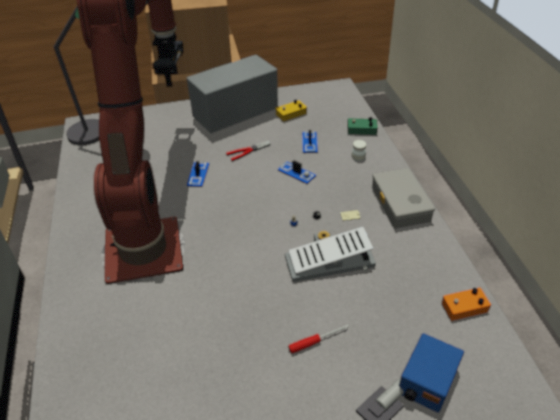

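Trays in the top view: (130,146), (189,180), (149,308). (189,180) is the farthest right (smallest y) and appears to hold a ball. The wah is at (350,185) with its cup at (322,184), so the toe points up in the image (+x). I'll confirm both in one crop.

```bash
python3 - <<'E'
from h import *
a=cv2.imread('pics/top0.png');b=cv2.imread('pics/side0.png')
f=lambda i,x,y,w,h:cv2.resize(i[y:y+h,x:x+w],(400,300),interpolation=cv2.INTER_CUBIC)
cv2.imwrite('pics/crop0.png',np.vstack([np.hstack([f(a,149,150,80,60),f(b,262,145,80,60)]),np.hstack([f(a,280,130,140,105),f(b,270,210,120,90)])]))
c=load('top0');
im=cv2.cvtColor(a,cv2.COLOR_BGR2HSV)
m=cv2.inRange(im,(105,150,80),(125,255,255))
cs,_=cv2.findContours(m,cv2.RETR_EXTERNAL,cv2.CHAIN_APPROX_NONE)
for k in cs:
    if cv2.contourArea(k)>200:
        r=cv2.minAreaRect(k); bx=cv2.boxPoints(r); print(r, np.round(onz(c,bx,.008)[:,:2],3).tolist(), onz(c,[r[0]],.008).round(4))
E
```

```text
((148.10218811035156, 309.21893310546875), (51.0905876159668, 23.067655563354492), 19.98310661315918) [[0.202, 0.389], [0.256, 0.374], [0.214, 0.25], [0.161, 0.266]] [[0.208  0.3199 0.008 ]]
((188.0573272705078, 180.0791778564453), (19.689971923828125, 48.261375427246094), 54.090274810791016) [[0.528, 0.307], [0.61, 0.207], [0.566, 0.174], [0.486, 0.273]] [[0.5472 0.2407 0.008 ]]
((129.03321838378906, 145.3755340576172), (48.054080963134766, 19.517946243286133), 14.931418418884277) [[0.629, 0.473], [0.683, 0.465], [0.651, 0.337], [0.598, 0.347]] [[0.64   0.4055 0.008 ]]
((518.0228271484375, 138.5394287109375), (54.96482467651367, 37.536251068115234), 41.4964714050293) [[0.699, -0.573], [0.785, -0.649], [0.68, -0.755], [0.597, -0.679]] [[ 0.6894 -0.6641  0.008 ]]
```

View pics/crop0.png

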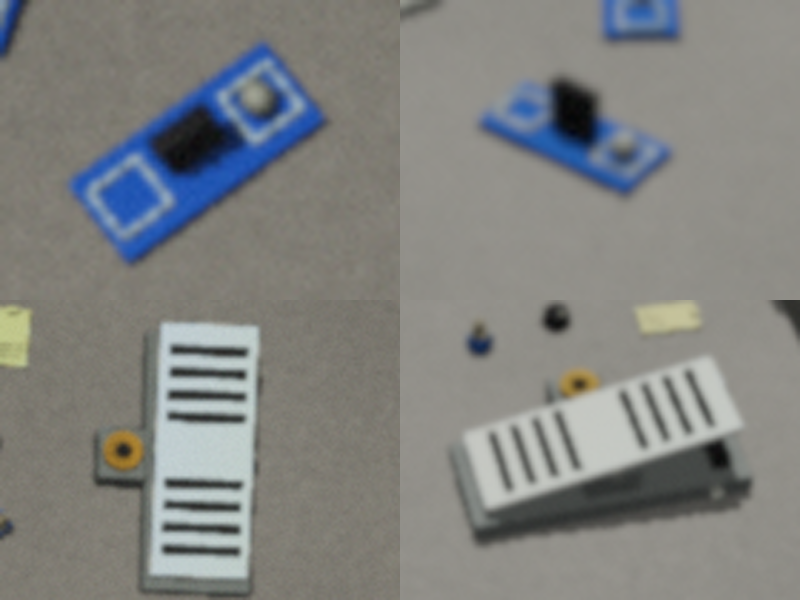

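```bash
python3 - <<'E'
from h import *
for n in('top','side'):
    c=load(n+'0'); im=cv2.imread(f'pics/{n}0.png'); hsv=cv2.cvtColor(im,cv2.COLOR_BGR2HSV)
    x,y,w,h=(305,165,30,40) if n=='top' else (308,225,25,17)
    m=np.zeros(im.shape[:2],np.uint8); m[y:y+h,x:x+w]=cv2.inRange(hsv,(10,110,70),(30,255,255))[y:y+h,x:x+w]
    k=max(cv2.findContours(m,0,1)[0],key=cv2.contourArea); r=cv2.minAreaRect(k)
    print(n,'cup',r,onz(c,[r[0]],.046).round(4))
    x,y,w,h=(320,125,60,115) if n=='top' else (280,220,100,65)
    m[:]=0; m[y:y+h,x:x+w]=cv2.inRange(im,(150,150,150),(255,255,255))[y:y+h,x:x+w]
    m=cv2.morphologyEx(m,cv2.MORPH_CLOSE,np.ones((7,7)))
    k=max(cv2.findContours(m,0,1)[0],key=cv2.contourArea); r=cv2.minAreaRect(k); b=cv2.boxPoints(r)
    print('plate',r,b.round(1).tolist(),onz(c,b,.062).round(3).tolist())
    # fin: dark pixels near tray; ball: bright low-sat
    x,y,w,h=(165,158,50,45) if n=='top' else (277,155,42,30)
    g=im[y:y+h,x:x+w].max(2); mm=(g<70).astype(np.uint8)
    k=max(cv2.findContours(mm,0,1)[0],key=cv2.contourArea); r=cv2.minAreaRect(k); ce=np.array(r[0])+[x,y]
    print('fin',ce,r[1:],onz(c,[ce],.058 if 0 else .035).round(4))
    hs=hsv[y:y+h,x:x+w]; 
# predicted projections
t=np.array([.5475,.2405]);a=np.radians(-50.9);u=np.array([np.cos(a),np.sin(a)])
for n in('top','side'):
    print(n,proj(load(n+'0'),[[*t,.05],[*t,.008],[*(t+.043*u),.018],[*(t-.043*u),.009]]).round(1).tolist())
E
```

```text
top cup ((322.5000305175781, 182.50001525878906), (12.727920532226562, 12.727920532226562), 45.0) [[ 0.5397 -0.1166  0.046 ]]
plate ((351.0831604003906, 182.00344848632812), (35.05291748046875, 88.50653076171875), 2.38594388961792) [[331.70001220703125, 225.5], [335.3999938964844, 137.10000610351562], [370.3999938964844, 138.5], [366.79998779296875, 226.89999389648438]] [[0.424, -0.138, 0.062], [0.659, -0.148, 0.062], [0.658, -0.241, 0.062], [0.422, -0.227, 0.062]]
fin [187.07691956 177.61538506] ((8.875203132629395, 13.312806129455566), 56.30992889404297) [[0.5466 0.2378 0.035 ]]
side cup ((323.5, 235.0), (6.0, 9.0), 90.0) [[ 0.5417 -0.1223  0.046 ]]
plate ((330.4434814453125, 248.35108947753906), (24.957477569580078, 82.01917266845703), 72.58203125) [[287.6000061035156, 248.6999969482422], [365.79998779296875, 224.1999969482422], [373.29998779296875, 248.0], [295.0, 272.5]] [[0.422, -0.165, 0.062], [0.673, -0.125, 0.062], [0.661, -0.223, 0.062], [0.421, -0.257, 0.062]]
fin [296.5 167. ] ((7.0, 12.0), 0.0) [[0.5475 0.2283 0.035 ]]
top [[184.9, 175.7], [188.2, 180.0], [200.6, 169.5], [174.9, 189.4]]
side [[295.6, 161.5], [295.7, 171.0], [305.6, 173.3], [286.0, 166.2]]
```

Crop shows the chosen tray holding the ball at its far-right (+x) end, reprojection matching to about 1 px (tray at (0.5475, 0.2405), +x at −51°). The wah toe is at about (0.618, −0.190) and the cup at about (0.540, −0.117). Next I move above the toe with the fingers shut and already turned to the tray's yaw.

Request:
step_arm(
  rows="9.3 -7.6 0 0 0 -3.57 0;9.3 -7.6 0 0 0 -3.57 0;9.3 -7.6 0 0 0 -3.57 0;9.3 -7.6 0 0 0 -3.57 0;9.3 -7.6 0 0 0 -3.57 0;9.3 -7.6 0 0 0 -3.57 0;14.9 -27.2 -2 0 0 -3.57 0;14.9 -27.2 -2 0 0 -3.57 0;14.9 -27.2 -2 0 0 -3.57 0;14.9 -27.2 -2 0 0 -3.57 0;14.9 -27.2 -2 0 0 -3.57 0;14.9 -27.2 -2 0 0 -3.57 0;14.9 -27.2 -2 0 0 -3.57 0;14.9 -27.2 -2 0 0 -3.57 0;14.9 -27.2 -2 0 0 -3.57 0;14.9 -27.2 -2 0 0 -3.57 0;14.9 -27.2 -2 0 0 -3.57 0;14.9 -27.2 -2 0 0 -3.57 0",
  newtons=25,
)

```text
t: 2.35
tool_pos: [0.6169, -0.1881, 0.162]
orientation: [-0.001, 0.43, 0.903, 0.0]
contact_force: [0.0, 0.2, 0.3]
finger_gap: 0.0007
grip_force: 0.0
```

Request:
step_arm(
  rows="0 0 -1 0 0 0 0;0 0 -2 0 0 0 0;0 0 -2.5 0 0 0 0;0 0 -2.8 0 0 0 0;0 0 -3 0 0 0 0;0 0 -3.2 0 0 0 0;0 0 -3.4 0 0 0 0;0 0 -3.6 0 0 0 0;0 0 -3.7 0 0 0 0;0 0 -3.7 0 0 0 0",
)

```text
t: 3.6
tool_pos: [0.6204, -0.1883, 0.0542]
orientation: [0.003, 0.429, 0.903, 0.001]
contact_force: [4.8, 3.2, 9.5]
finger_gap: 0.0006
grip_force: 5.6
```

Request:
step_arm(
  rows="0 0 -0.1 0 0 0 0;0 0 -0.2 0 0 0 0;0 0 -0.2 0 0 0 0;0 0 -0.2 0 0 0 0;0 0 -0.2 0 0 0 0",
)

```text
t: 4.22
tool_pos: [0.6208, -0.1884, 0.051]
orientation: [0.003, 0.429, 0.903, 0.002]
contact_force: [-4.6, 6.5, 33.3]
finger_gap: 0.0005
grip_force: 16.1
```

```bash
python3 - <<'E'
from h import *
snap('side','press'); i=cv2.imread('pics/press.png')
cv2.imwrite('pics/pressc.png',cv2.resize(i[190:310,250:410],(640,480)))
s=arm.read_state();print(s['tool_pos'],s['contact_force'])
E
```

```text
[ 0.62080388 -0.18838064  0.05096018] [-4.87719729  6.77568984 34.26161824]
```

View pics/pressc.png

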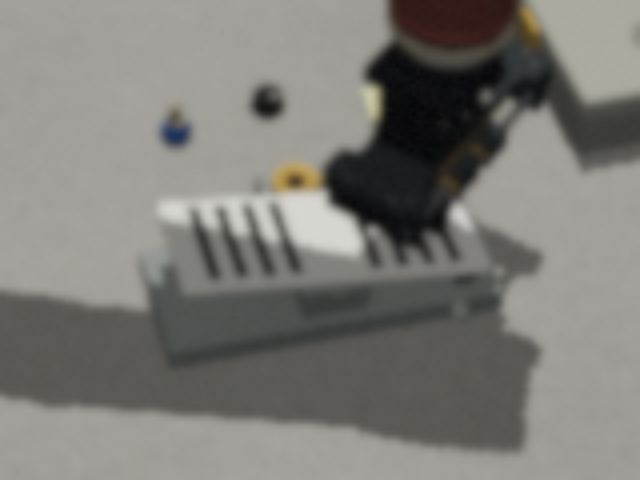

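The crop shows the plate's toe down flat with the fingers on it, and 34 N at z=0.051 confirms it's on the stop. I'll release, open and go above the tray.

Request:
step_arm(
  rows="0 0 0 0 0 0 0;0 0 1 0 0 0 0;0 0 2.5 0 0 0 0;0 0 5 0 0 0 0;0 0 5 0 0 0 0;-2.32 14.32 5 0 0 0 0.6;-2.32 14.32 5 0 0 0 0.6;-2.32 14.32 5 0 0 0 0.6;-2.32 14.32 5 0 0 0 0.6;-2.32 14.32 5 0 0 0 0.6;-2.32 14.32 5 0 0 0 0.6;-2.32 14.32 5 0 0 0 0.6;-2.32 14.32 5 0 0 0 0.6;-2.32 14.32 5 0 0 0 0.6;-2.32 14.32 3 0 0 0 0.6;-2.32 14.32 3 0 0 0 0.6;-2.32 14.32 3 0 0 0 0.6",
)

```text
t: 6.4
tool_pos: [0.5485, 0.2398, 0.1371]
orientation: [0.0, 0.43, 0.903, 0.0]
contact_force: [0.3, 0.3, 0.8]
finger_gap: 0.0526
grip_force: 0.0
```

```bash
python3 - <<'E'
from h import *
s=arm.read_state();print(s['tool_pos'],s['orientation'],s['contact_force'],s['finger_gap'])
a=snap('side','pre'); snap('top','pret'); i=cv2.imread('pics/pre.png'); j=cv2.imread('pics/pret.png')
cv2.imwrite('pics/prec.png',np.hstack([cv2.resize(i[120:210,240:360],(400,300)),cv2.resize(i[200:290,270:390],(400,300))]))
E
```

```text
[0.54848369 0.23980731 0.13713833] [3.90784671e-04 4.30426291e-01 9.02625617e-01 2.26333751e-04] [0.25112679 0.34761028 0.76588472] 0.052562403114702734
```

View pics/prec.png

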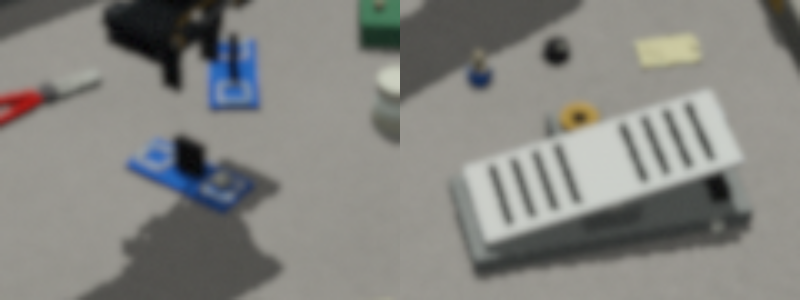

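The plate has sprung back up, and the fingers straddle the fin. I'll go down and close.

Request:
step_arm(
  rows="0 0 -1.5 0 0 0 0.6;0 0 -3 0 0 0 0.6;0 0 -3.5 0 0 0 0.6;0 0 -3.9 0 0 0 0.6;0 0 -4.03 0 0 0 0.6;0 0 -4.03 0 0 0 0.4;0 0 -4.03 0 0 0 0.3;0 0 -4.03 0 0 0 0.2;0 0 -4.03 0 0 0 0.1;0 0 -4.03 0 0 0 0;0 0 -4.03 0 0 0 0;0 0 -4.03 0 0 0 0",
  newtons=25,
)

```text
t: 8.0
tool_pos: [0.5476, 0.241, 0.0148]
orientation: [0.0, 0.43, 0.903, 0.0]
contact_force: [0.3, -0.2, 1.4]
finger_gap: 0.0119
grip_force: 25.0
```

Request:
step_arm(
  rows="0 0 0.1 0 0 0 0;0 0 0.3 0 0 0 0;0 0 0.6 0 0 0 0;0 0 1 0 0 0 0;0 0 1.4 0 0 0 0;0 0 1.8 0 0 0 0;0 0 2.2 0 0 0 0;0 0 2.6 0 0 0 0;0 0 3 0 0 0 0;0 0 3.4 0 0 0 0;0 0 3.7 0 0 0 0;0 0 3.9 0 0 0 0;0 0 4 0 0 0 0;0 0 4 0 0 0 0;0 0 4 0 0 0 0",
)

```text
t: 9.88
tool_pos: [0.5473, 0.2408, 0.1342]
orientation: [-0.0, 0.43, 0.903, -0.0]
contact_force: [-0.2, 0.0, -1.6]
finger_gap: 0.0117
grip_force: 25.0
```

```bash
python3 - <<'E'
from h import *
s=arm.read_state();print(s['tool_pos'],s['orientation'],s['contact_force'],s['finger_gap'])
snap('side','lift'); snap('top','liftt'); i=cv2.imread('pics/lift.png'); j=cv2.imread('pics/liftt.png')
cv2.imwrite('pics/liftc.png',np.hstack([cv2.resize(i[100:190,240:360],(400,300)),cv2.resize(j[130:205,140:240],(400,300))]))
E
```

```text
[0.54730174 0.24080032 0.13424096] [-1.75032721e-04  4.29517751e-01  9.03058345e-01 -3.10402814e-04] [-0.1874298   0.00850352 -1.62710946] 0.01174687666631612
```

View pics/liftc.png

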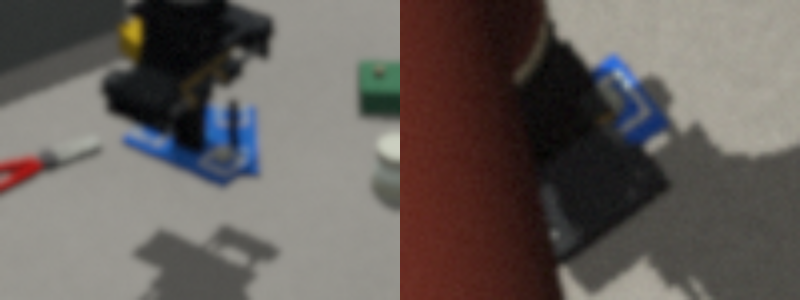

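The tray is held level with the ball in its pocket (left half (222,155), right half (610,95)). Now a smooth carry to the cup.

Request:
step_arm(
  rows="0 -0.1 0 0 0 0 0;-0.03 -0.3 0.01 0 0 0 0;-0.06 -0.6 0.02 0 0 0 0;-0.1 -1 0.03 0 0 0 0;-0.16 -1.5 0.04 0 0 0 0;-0.22 -2.1 0.06 0 0 0 0;-0.29 -2.8 0.08 0 0 0 0;-0.38 -3.6 0.1 0 0 0 0;-0.46 -4.4 0.12 0 0 0 0;-0.55 -5.2 0.15 0 0 0 0;-0.63 -6 0.17 0 0 0 0;-0.71 -6.8 0.19 0 0 0 0;-0.8 -7.6 0.21 0 0 0 0;-0.88 -8.4 0.24 0 0 0 0;-0.96 -9.1 0.25 0 0 0 0;-1.02 -9.7 0.27 0 0 0 0;-1.07 -10.2 0.28 0 0 0 0;-1.11 -10.55 0.29 0 0 0 0;-1.13 -10.75 0.3 0 0 0 0;-1.14 -10.85 0.3 0 0 0 0",
)

```text
t: 12.48
tool_pos: [0.5134, -0.0846, 0.1436]
orientation: [-0.0, 0.429, 0.903, -0.0]
contact_force: [0.6, 0.5, -1.9]
finger_gap: 0.0118
grip_force: 25.0
```

Request:
step_arm(
  rows="0 0 0 0 0 0 0;0 0 0 0 0 0 0;0 0 0 0 0 0 0;0 0 0 0 0 0 0;0 0 0 0 0 0 0;0 0 0 0 0 0 0;0 0 0 0 0 0 0;0 0 0 0 0 0 0",
)

```text
t: 13.48
tool_pos: [0.5133, -0.0846, 0.1437]
orientation: [-0.0, 0.43, 0.903, -0.0]
contact_force: [0.8, -0.1, -2.1]
finger_gap: 0.0118
grip_force: 25.0
```

```bash
python3 - <<'E'
from h import *
s=arm.read_state();print(s['tool_pos'],s['orientation'],s['contact_force'],s['finger_gap'],s['grip_force'])
a=snap('side','end'); b=snap('top','endt'); i=cv2.imread('pics/end.png'); j=cv2.imread('pics/endt.png')
P=[[.540,-.118,.146],[.540,-.118,.046]]; print(proj(a,P),proj(b,P))
cv2.imwrite('pics/endc.png',np.hstack([cv2.resize(i[170:290,260:420],(400,300)),cv2.resize(j[140:230,270:390],(400,300))]))
E
```

```text
[ 0.51332446 -0.0845752   0.14365156] [-1.17357939e-05  4.29527097e-01  9.03053970e-01 -4.60794734e-06] [ 0.82847225 -0.10915984 -2.08471901] 0.011823791900342539 25.000072829425335
[[323.65102218 209.52954553]
 [322.53467656 234.1024747 ]] [[327.77910647 171.59127669]
 [323.032054   182.39454915]]
```

View pics/endc.png

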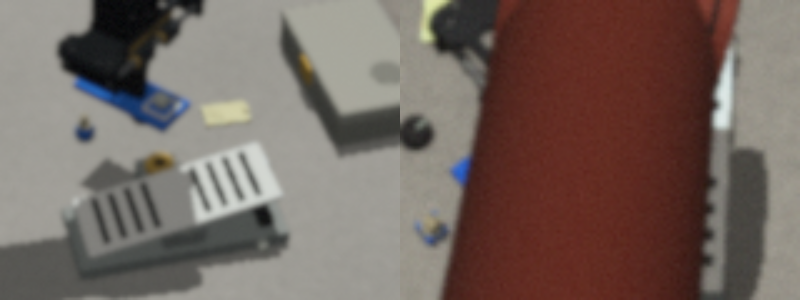

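The side view shows the ball at about (324.8, 210.4), against a predicted (323.7, 209.5). It's in its pocket above the cup, the tray is level and the plate is up. Handing in.

```bash
python3 -c "
from workcell import arm
print(arm.job_done())"
```

```text
the job is handed in; nothing more can be done
None
```

The job is handed in, though no verdict came back: I pressed the rocker plate to its stop and it sprang back up, and the arm now holds the tray level and still, with the ball in its pocket about 10 cm above the brass cup.

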